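# Swing the reagent tray into its dock and cover it

## Task

The blue reagent tray has been put down crosswise at the aluminium docking fence. Without lifting it off the bench, push it round a quarter turn (anticlockwise seen from above), its far right corner held against the rubber-tipped lug, until its long side is flush along the fence and its end is up against the lug. Then take the loose blue cover by its handle and set it on the tray so that it drops in level all round; do not ram the tray into the fence, press hard on it with the cover, or disturb the blue-capped cup, the amber bottle or the culture dish.

Things in the scene. Friction and masses are not known exactly. Their poses are not given: they have to be found in the camera images.
- dock: Fixed aluminium fence, 36 mm high. Origin on the bench in the inside corner of fence and lug. Its flat face is the plane x = 0 of this frame, looks along -x towards the robot (yaw within 0.2 rad) and runs 200 mm from the origin along -y. At the origin a lug 16 mm thick (y = 0 to +0.016) sticks out from the face to x = -0.025, with a half-round black rubber tip of 8 mm radius.
- dock_home (a point): Point on the bench at (-0.055, -0.085, 0) of the dock frame where the docked tray's origin belongs; there the tray is turned +pi/2 about z from the dock's axes. Behind the fence a bolting foot 5 mm high reaches to x = 0.042 of the dock frame.
- tray: Blue open tray, 170 mm (its x) by 110 mm (y) by 60 mm high, walls 5 mm, about 0.8 kg with the green tube rack fixed in it (below 50 mm). Origin at the centre of its underside. Sliding takes a few newtons. At the start its +x end is near the lug, its axes within 0.1 rad of the dock's. A push on its +y face near its -x end, its +x end face bearing on the lug, turns it +pi/2.
- tray_pivot_corner (a point): Bottom corner of the tray at (+0.085, -0.055, 0) of the tray frame: the corner to be held at the lug; it belongs in the dock's inside corner (the dock's origin).
- tray_far_corner (a point): Bottom corner of the tray at (-0.085, -0.055, 0) of the tray frame: the other end of the long side that must lie flush on the fence. Pushing the sliding tray takes up to about 12 N, more means it bears on fence or lug; 14 to 25 N is enough to press it home.
- cover: Blue loose cover, 0.15 kg, handle up; the tall water bath stands close behind it. Origin: centre of underside. Plug 152 (x) x 92 (y) mm, 8 mm deep; above it a plate 166 x 106 mm, z = 0.008 to 0.013. Seated, the plug is inside the tray (4 mm play each side), the plate rests on the rim, and the origin is 52 mm above the tray's with the x axes parallel, either way round.
- cover_handle (a point): Grip point in the cover's black handle, 42 mm above the cover's origin. The handle is an upright solid fin, 80 mm long in the cover's x, 16 mm thick in y, from the plate (z = 0.013) up to z = 0.051. Pinch it across y from above, firmly (60 N), or the cover swings in the grip.
- cup_blue: Sample cup with blue lid, 56 mm wide, 58 mm high, standing loose beyond the open end of the fence; origin at the centre of its underside. Leave alone.
- amber_bottle: Amber reagent bottle with black cap, 74 mm wide, 160 mm high, standing loose to the left of the lug; origin at the centre of its underside. Leave alone.
- petri: Closed culture dish, 94 mm wide, 16 mm high, lying loose on the bench to the left of the tray; origin at the centre of its underside. Leave alone.

How it is judged:
On the way, in this order (a step that is already met when the one before it is completed fails the run):
1. the tray is turned a quarter turn and sits home: long side flush on the fence, end against the lug (x of each of tray_pivot_corner, tray_far_corner in the frame of dock above -0.003 m and y of tray_pivot_corner in the frame of dock between -0.004 and 0.004 m and angle between tray's own z axis and vertical below 0.03 rad), for 0.2 s.
2. the cover is seated level on the docked tray (horizontal distance between cover and tray below 0.007 m and z of cover in the frame of tray below 0.0545 m and angle between cover's own z axis and vertical below 0.025 rad and angle between the x axis of cover and the x axis of tray, either way round below 0.12 rad), for 0.2 s.
At the end, for the whole second after the job is handed in: The tray's long side is within 3 mm of the fence at both ends, its end within 4 mm of the lug, it stands flat; the cover is seated in its rim (within 2.5 mm of full depth, level within 0.025 rad, centred within 7 mm, turned with the tray within 0.12 rad); both at rest (all of step 1 and all of step 2 and linear speed of each of tray, cover below 0.01 m/s); the robot touches nothing.
It fails at once if the tray is lifted off the bench or tipped (height (world z) of tray above 0.012 m or angle between tray's own z axis and vertical above 0.15 rad).
It fails at once if the tray is rammed against the fence or lug (over 60 N) (contact force between tray and dock above 60 N).
It fails at once if the cover is pressed hard or dropped on the tray (over 60 N) (contact force between cover and tray above 60 N).
It fails at once if the cup, the bottle or the culture dish is disturbed (distance of any of cup_blue, amber_bottle, petri from where it was at the start of the episode above 0.02 m or angle between any of cup_blue, amber_bottle, petri's own z axis and vertical above 0.3 rad).
It also fails if it takes over 72 s, if anything falls off the work surface, if the arm or the gripper's body presses on something with over 40 N, if the wrist force passes 120 N, or if a joint passes its speed limit or range.

## Robot

A 6-joint arm with a two-finger parallel gripper is mounted at the origin on a cart in front of the work surface, level with it; the furniture and walls round the work are solid. World frame = base frame: x ahead of the robot, y to its left, z up, the work surface at z = 0. Lengths are in m, angles in rad, forces in N, time in s.
With the tool pointing down it reaches from about 0.35 to 0.85 m from the base axis. Payload 8.1 kg.
Tool frame: the origin (TCP) lies between the finger pads; the fingertips stand 11 mm ahead of it and the grasp point (between the pads) lies 8 mm behind it (robot.tips_ahead is the distance from the TCP to the fingertips, in m); z points along the fingers, y is the line along which they close (so a half turn about z gives the same grasp; the last joint's range is limited). The gripper opens to 93 mm and grips with 3 to 60 N. Pads are 15 mm wide; open, the fingers measure 128 mm over their backs; the gripper's body (75 mm by 188 mm) begins 65 mm behind the grasp point.
Start: joints at [-1.372, 0.13, 1.488, -0, 1.523, -0.085], TCP at [0.168, -0.576, 0.23] pointing down, gripper open.
Joint ranges: [-2.96, 2.96], [-0.89, 2.26], [0.02, 2.5], [-1.34, 4.48], [0, 2.73], [-2.66, 2.66]. Speed limits (rad/s): [2.39, 2.39, 2.79, 3.14, 3.14, 3.14].

## Interface

Orientations are given as a rotation vector (axis times angle).
In Python, from plant import robot gives the robot as it stands. The module is installed in compiled form; this text tells all that it offers.
- The arm moves only by the tool move_arm, never from a script. Its argument "deltas" is one flat list of numbers, 7 for each row, row after row: the shift along the tool's x, y, z in m, then the turn, a rotation vector about the tool's x, y, z in rad, then the opening, from 0 (shut) to 1 (fully open). A call has 1 to 12 rows; each row is the pose to reach, as a shift and turn from the pose commanded when the call began, along the tool's axes at that moment; what a row does not reach only later rows make up. A row lasts 1/8 s, in which the tool goes at most 62.5 mm and 10.7 degrees, less where a joint would pass 70% of its speed; a pose out of reach is approached as far as the arm can. A call with a gripper value outside its range is refused whole. The fingers move at their own pace and stop on an object; "squeeze" is the grip in N (left out, the last holds). Time passes only in rows, so rows that repeat a pose let the fingers close. It gives the time, the measured TCP pose, the force, the opening and the grip force at its end, in the units of the state.
- robot.read_state(): the state, without advancing time (a new reading comes with each control period).
- robot.read_camera(name): name is "scene" or "side" or "wrist"; returns (picture, depth): 480x640x3 uint8, red, green, blue; 480x640 float32, m along the optical axis (not along the pixel's ray), 0 where there is no reading.
- robot.camera_model(name): a dict with "K" (3x3 intrinsics, pixels), "R" (3x3) and "t" (3): a world point X has camera coordinates R X + t; the wrist camera has in their place "tool_from_camera" (4x4, takes a point from camera to tool coordinates, whose origin is the TCP and whose axes are the flange's). Camera axes: x right, y down, z forward; pixel columns grow to the right and rows downward; lengths in m; the calibration is good to about 2 mm. A picture is of the moment at which its call begins: read the wrist's pose just before it. camera_model takes no time and is no camera call.
- robot.close_job(): hands the job in; it is judged then, once.
Trained networks look in the newest picture that a camera, given by its name, has taken for a name from the list of things; names that differ only in an ending like _2 or _b are one class to them, and where a whole thing is asked for, a point or a joint stands for the part that bears it (a point fixed in the world has none). Each returns a list of dicts, best first, with "confidence" (0 to 1); they miss things now and then, are a little off and sometimes report something else, mostly with a low value. They report only what shows in the picture. A call takes as long as a camera call.
- robot.recognise(camera, label): "uv" ([column, row] in pixels, amid what is visible of it).
The state is a dict: "t": time; "q": joint angles; "dq": joint speeds; "joint_torque": joint torques, N m; "tool_pos": TCP position; "orientation": TCP orientation; "force": force on the tool from outside, world axes, zero at the start; "wrist_torque": the same for the moment, N m; "opening": finger opening in m; "gripper_force": force on a finger pad.
Only numpy, scipy, OpenCV 4.12 (cv2) and the standard library are available. Lean on these libraries where they do the work, as an engineer would, in place of code of your own. Each camera call takes 0.05 s, during which the arm holds its last target. There are 200 camera calls.

## Working session

There is one attempt and no reset: what is moved stays moved. The work goes in short steps, Python scripts to look and compute and a tool call to move; the robot and the scene stay as the last step left them, time stands still between calls to the robot, and variables do not carry over. Pictures are saved under pics/ and viewed, at most 10 in all, crops included, and the job is handed in when it is done.

Besides the shell and the picture viewer there is one more tool, called as name(argument=value, ...), one argument or row to a line, values as JSON. move_arm: Moves the arm, as the interface text tells. Its arguments: {"type":"object","properties":{"deltas":{"type":"array","items":{"type":"number"}},"squeeze":{"type":"number"}},"required":["deltas"]}

```bash
mkdir -p pics; ls; cat > h.py <<'E'
import numpy as np, cv2
from plant import robot
from scipy.spatial.transform import Rotation as Ro
def cloud(name):
    s=robot.read_state(); pic,d=robot.read_camera(name); m=robot.camera_model(name); K=np.array(m['K'])
    v,u=np.mgrid[:480,:640]
    P=np.stack([(u-K[0,2])/K[0,0]*d,(v-K[1,2])/K[1,1]*d,d],-1)
    if name=='wrist':
        T=np.array(m['tool_from_camera']); P=P@T[:3,:3].T+T[:3,3]
        P=P@Ro.from_rotvec(s['orientation']).as_matrix().T+np.array(s['tool_pos'])
    else: P=(P-np.array(m['t']))@np.array(m['R'])
    P[d==0]=np.nan
    return pic,P
def save(pic,n): cv2.imwrite('pics/'+n,pic[...,::-1])
E
python3 - <<'E'
from h import *
for c in ['scene','side']:
    pic,P=cloud(c); save(pic,c+'1.png'); np.savez('/tmp/'+c,pic=pic,P=P)
    for l in ['dock','tray','cover','cover_handle','cup_blue','amber_bottle','petri','tray_pivot_corner','tray_far_corner','dock_home']:
        r=robot.recognise(c,l)
        for x in r[:1]:
            u,v=map(int,np.round(x['uv'])); print(c,l,u,v,round(x['confidence'],2),P[v,u].round(3))
s=robot.read_state(); print({k:np.round(v,3) for k,v in s.items()})
E
```

```text
pics
scene dock 284 251 0.63 [0.633 0.089 0.025]
scene tray 316 291 0.84 [0.496 0.155 0.034]
scene cover 438 210 0.91 [ 0.427 -0.255  0.024]
scene cover_handle 251 355 0.73 [0.505 0.34  0.016]
scene cup_blue 316 200 0.8 [ 0.669 -0.079  0.053]
scene amber_bottle 217 304 0.95 [0.576 0.337 0.101]
scene petri 253 356 0.76 [0.499 0.341 0.019]
scene tray_pivot_corner 320 290 0.57 [0.492 0.148 0.034]
scene tray_far_corner 314 292 0.81 [0.498 0.16  0.033]
scene dock_home 282 246 0.9 [0.637 0.09  0.038]
side dock 270 257 0.85 [0.633 0.094 0.034]
side tray 307 278 0.9 [0.501 0.146 0.034]
side cover 420 235 0.67 [ 0.425 -0.252  0.017]
side cover_handle 418 237 0.71 [ 0.428 -0.246  0.013]
side cup_blue 304 227 0.72 [ 0.664 -0.086  0.047]
side amber_bottle 206 278 0.65 [0.577 0.341 0.091]
side petri 242 326 0.71 [0.507 0.337 0.016]
side tray_pivot_corner 307 284 0.61 [0.465 0.2   0.05 ]
side tray_far_corner 304 283 0.95 [0.469 0.203 0.053]
side dock_home 266 253 0.66 [0.694 0.032 0.011]
{'t': np.float64(1.1), 'q': array([-1.372,  0.13 ,  1.488, -0.   ,  1.523, -0.085]), 'dq': array([ 0.   , -0.001,  0.001,  0.001,  0.   ,  0.002]), 'joint_torque': array([ 1.0000e-03, -5.5977e+01, -4.9205e+01,  7.7000e-02,  2.3000e-02,
        0.0000e+00]), 'tool_pos': array([ 0.168, -0.576,  0.23 ]), 'orientation': array([-3.11 , -0.444,  0.   ]), 'force': array([-0.142, -0.64 ,  0.168]), 'wrist_torque': array([0.023, 0.032, 0.005]), 'gripper_force': np.float64(0.0), 'opening': np.float64(0.093)}
```

View pics/scene1.png

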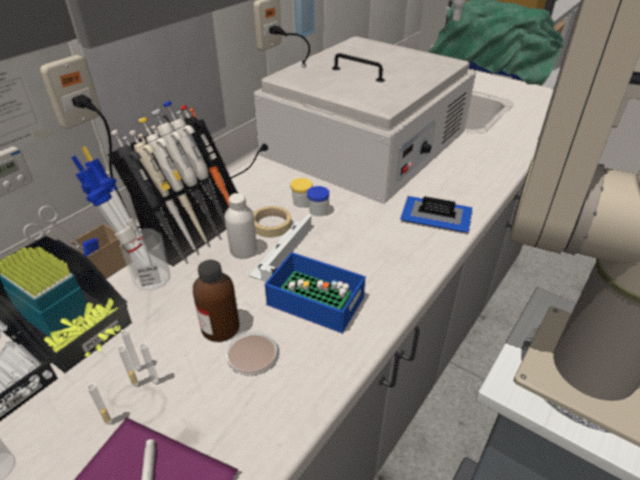

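View pics/side1.png

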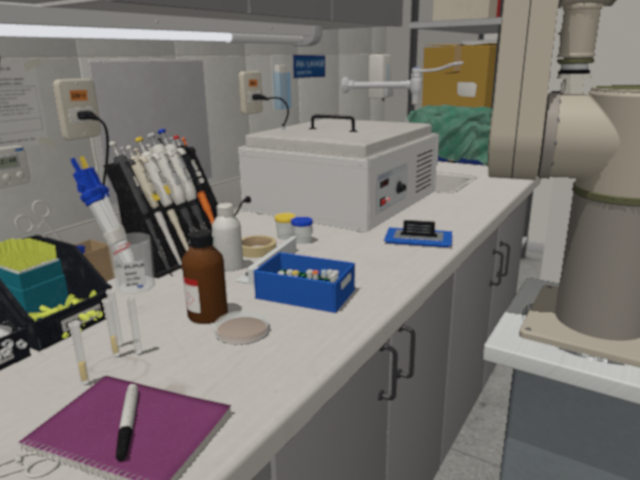

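```bash
python3 - <<'E'
import numpy as np, cv2
# top-down height map from both clouds: 2mm/px ; x 0.25..0.85 up, y 0.5..-0.45 right
H=np.zeros((400,640,3),np.uint8); Z=np.full((400,640),-1.)
for c in ['scene','side']:
    d=np.load(f'/tmp/{c}.npz'); P=d['P'].reshape(-1,3); C=d['pic'].reshape(-1,3)
    ok=np.isfinite(P[:,0]); P=P[ok];C=C[ok]
    r=((0.85-P[:,0])/0.0015).astype(int); q=((0.5-P[:,1])/0.0015).astype(int)
    m=(r>=0)&(r<400)&(q>=0)&(q<640)&(P[:,2]<.3)
    o=np.argsort(P[m,2]); 
    for a,b,z,col in zip(r[m][o],q[m][o],P[m,2][o],C[m][o]):
        if z>Z[a,b]: Z[a,b]=z;H[a,b]=col
big=H[...,::-1]
cv2.imwrite('pics/top.png',big); np.save('/tmp/Z.npy',Z)
E
```

```text
(no output)
```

View pics/top.png

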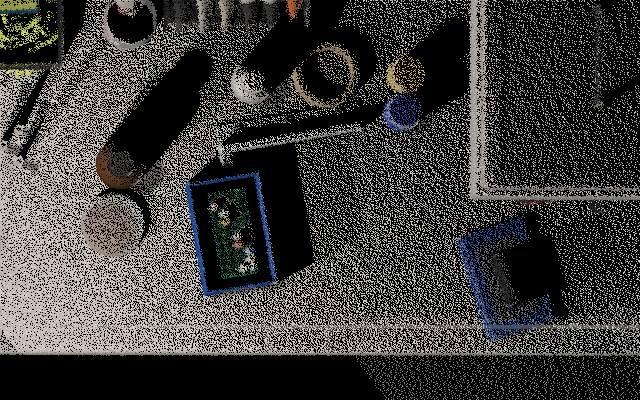

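The scene picture shows the tray at about (315,290), the fence at (285,250) with the amber bottle to its left, and the cover at (438,212) in front of the bath. The side view agrees. In the top map the tray corners lie at about (187,183), (258,172), (274,280) and (207,294), and the fence runs from (225,150) to (365,127). Next I fit them exactly.

```bash
cat >> h.py <<'E'
def fit_tray(pic,P,size=(.17,.11),zr=(.05,.066),box=(.38,.70,-.1,.26)):
    h=cv2.cvtColor(pic,cv2.COLOR_RGB2HSV)
    m=(P[...,2]>zr[0])&(P[...,2]<zr[1])&(h[...,0]>98)&(h[...,0]<125)&(h[...,1]>140)
    m&=(P[...,0]>box[0])&(P[...,0]<box[1])&(P[...,1]>box[2])&(P[...,1]<box[3])
    return P[m]
def rect(Q):
    q=Q[:,:2].astype(np.float32)
    # drop outliers
    n,l,st,c=0,0,0,0
    (c,s,a)=cv2.minAreaRect(q)
    b=cv2.boxPoints((c,s,a))
    return np.array(c),s,b
E
python3 - <<'E'
from h import *
D={c:np.load(f'/tmp/{c}.npz') for c in ['scene','side']}
for c,d in D.items():
    pic,P=d['pic'],d['P']
    Q=fit_tray(pic,P); print(c,'tray',len(Q),np.median(Q[:,2]).round(4)); ce,s,b=rect(Q); print(ce.round(4),np.round(s,4),b.round(4).tolist())
    m=(P[...,2]>.030)&(P[...,2]<.040)&(P[...,0]>.60)&(P[...,0]<.70)&(P[...,1]>-.05)&(P[...,1]<.2)
    Q=P[m]; print('fence',len(Q)); 
    f=Q[:,:2]; v=cv2.fitLine(f[f[:,1]<.13].astype(np.float32),cv2.DIST_HUBER,0,.001,.001).ravel(); 
    dx=v[:2]*np.sign(-v[1]); n=np.array([dx[1]*-1,dx[0]]); n=n*np.sign(n[0]); print('dir -y',dx.round(4),'yaw',np.arctan2(n[1],n[0]).round(4))
    X=(f-v[2:])@n; Y=(f-v[2:])@(-dx)
    print('X pct',np.percentile(X,[.5,2,10,50,90,98]).round(4),'Y',np.percentile(Y,[0.2,2,98,99.8]).round(4),'pt',v[2:].round(4))
    k=Y>np.percentile(Y,97); print('lug X',np.percentile(X[k],[2,50,98]).round(4)); k=X<-.012; print('lug pts',k.sum(),Y[k].min().round(4) if k.any() else '',Y[k].max().round(4) if k.any() else '', X.min().round(4))
    # cover
    h=cv2.cvtColor(pic,cv2.COLOR_RGB2HSV)
    Q=fit_tray(pic,P,zr=(.005,.02),box=(.3,.56,-.4,-.15)); ce,s,b=rect(Q); print('cover',len(Q),np.median(Q[:,2]).round(4),ce.round(4),np.round(s,4),b.round(4).tolist())
    m=(P[...,2]>.044)&(P[...,2]<.056)&(P[...,0]>.3)&(P[...,0]<.56)&(P[...,1]>-.4)&(P[...,1]<-.15)&(h[...,2]<80)
    Q=P[m]; ce,s,b=rect(Q); print('handle',len(Q),ce.round(4),np.round(s,4),b.round(4).tolist())
E
```

```text
scene tray 1081 0.0572
[0.5452 0.0433] [0.1835 0.3827] [[0.38679999113082886, 0.18449999392032623], [0.5343000292778015, -0.16869999468326569], [0.7035999894142151, -0.09799999743700027], [0.5561000108718872, 0.25519999861717224]]
fence 495
dir -y [ 0.1588 -0.9873] yaw 0.1595
X pct [-0.0256 -0.0225 -0.0116 -0.0016  0.0055  0.0648] Y [-0.116  -0.1089  0.1007  0.1016] pt [0.6413 0.0714]
lug X [-0.0246 -0.013   0.0036]
lug pts 47 0.0843 0.1016 -0.0267
cover 697 0.013 [ 0.4293 -0.2552] [0.161  0.1076] [[0.33649998903274536, -0.22769999504089355], [0.3684000074863434, -0.3303999900817871], [0.5220999717712402, -0.28279998898506165], [0.4902999997138977, -0.18000000715255737]]
handle 141 [ 0.4295 -0.2552] [0.0753 0.0148] [[0.391400009393692, -0.25999999046325684], [0.3959999978542328, -0.27399998903274536], [0.4675000011920929, -0.25040000677108765], [0.4629000127315521, -0.2363000065088272]]
side tray 1115 0.0562
[0.5455 0.0441] [0.1835 0.3815] [[0.387800008058548, 0.18529999256134033], [0.5336999893188477, -0.1671999990940094], [0.7031999826431274, -0.09709999710321426], [0.5573999881744385, 0.2554999887943268]]
fence 321
dir -y [ 0.153  -0.9882] yaw 0.1536
X pct [-0.0101 -0.0087 -0.004   0.      0.0087  0.0661] Y [-0.0692 -0.0632  0.145   0.1475] pt [0.6471 0.0274]
lug X [-0.0121 -0.0068  0.0031]
lug pts 1 0.147 0.147 -0.0127
cover 418 0.0126 [ 0.4301 -0.2526] [0.1585 0.1005] [[0.3393999934196472, -0.22849999368190765], [0.36959999799728394, -0.32440000772476196], [0.520799994468689, -0.2768000066280365], [0.49059998989105225, -0.1808999925851822]]
handle 97 [ 0.4313 -0.2539] [0.0716 0.0138] [[0.3950999975204468, -0.2578999996185303], [0.3991999924182892, -0.2711000144481659], [0.4675000011920929, -0.2498999983072281], [0.4634999930858612, -0.23669999837875366]]
```

```bash
cat >> h.py <<'E'
def deltas(wps,opening=1.0,s=None):
    """wps: list of (x,y,z,psi[,opening]); tool straight down, tool x at yaw psi. prints rows"""
    s=s or robot.read_state(); p=np.array(s['tool_pos']); R=Ro.from_rotvec(s['orientation'])
    for w in wps:
        t=R.inv().apply(np.array(w[:3])-p)
        rt=Ro.from_euler('z',w[3])*Ro.from_euler('x',np.pi)
        r=(R.inv()*rt).as_rotvec()
        print(', '.join(f'{x:.4f}' for x in [*t,*r]),',',w[4] if len(w)>4 else opening)
E
python3 - <<'E'
from h import *
for c in ['scene','side']:
    d=np.load(f'/tmp/{c}.npz'); pic,P=d['pic'],d['P']
    Q=fit_tray(pic,P,box=(.38,.62,.06,.25)); ce,s,b=rect(Q); print(c,len(Q),ce.round(4),np.round(s,4),b.round(4).tolist())
    m=(P[...,1]<-.2)&(P[...,1]>-.4)&(P[...,0]>.5)&(P[...,0]<.8); print('bath',np.nanmax(P[m][:,2]))
    m=m&(P[...,2]>.05)&(P[...,2]<.15); print('bath x',np.percentile(P[m][:,0],1),np.percentile(P[m][:,1],99))
print(np.round(robot.camera_model('wrist')['tool_from_camera'],3), np.round(robot.camera_model('wrist')['K'],0))
deltas([(.36,-.40,.28,.284),(.44,-.15,.30,.22),(.50,0.06,.30,.16)])
E
```

```text
scene 957 [0.4993 0.1537] [0.1713 0.1114] [[0.4056999981403351, 0.19480000436306], [0.423799991607666, 0.08479999750852585], [0.5928000211715698, 0.11270000040531158], [0.5746999979019165, 0.22269999980926514]]
bath 0.2862315404510917
bath x 0.5402156751758594 -0.20652677304210856
side 1025 [0.4995 0.1531] [0.1695 0.1138] [[0.40610000491142273, 0.19439999759197235], [0.42590001225471497, 0.08240000158548355], [0.5928000211715698, 0.11180000007152557], [0.5730000138282776, 0.22390000522136688]]
bath 0.5842960212323808
bath x 0.542815002050594 -0.2053122053276009
[[-0.    -0.968 -0.251  0.07 ]
 [ 1.     0.    -0.001 -0.   ]
 [ 0.001 -0.251  0.968 -0.155]
 [ 0.     0.     0.     1.   ]] [[338.   0. 320.]
 [  0. 338. 238.]
 [  0.   0.   1.]]
0.2336, -0.1152, -0.0504, -0.0000, 0.0000, -0.0002 , 1.0
0.3804, -0.3328, -0.0704, -0.0000, 0.0000, 0.0638 , 1.0
0.4968, -0.5176, -0.0704, -0.0000, 0.0000, 0.1238 , 1.0
```

move_arm(
  deltas=[0.06, -0.03, -0.05, 0, 0, 0, 0, 0.12, -0.06, -0.05, 0, 0, 0, 0, 0.18, -0.09, -0.06, 0, 0, 0, 0, 0.234, -0.12, -0.06, 0, 0, 0, 0, 0.27, -0.17, -0.06, 0, 0, 0.02, 0, 0.305, -0.22, -0.065, 0, 0, 0.03, 0, 0.34, -0.275, -0.07, 0, 0, 0.05, 0, 0.38, -0.333, -0.07, 0, 0, 0.064, 0, 0.42, -0.38, -0.07, 0, 0, 0.08, 0, 0.46, -0.43, -0.07, 0, 0, 0.1, 0, 0.5, -0.475, -0.07, 0, 0, 0.11, 0, 0.53, -0.52, -0.07, 0, 0, 0.124, 0],
  squeeze=30,
)

```text
t: 2.6
tool_pos: [0.524, 0.052, 0.2999]
orientation: [3.131, 0.25, 0.001]
force: [1.4, -2.0, -0.2]
opening: 0.0003
gripper_force: 0.0
```

move_arm(
  deltas=[0, 0, 0, 0, 0, 0, 0, 0, 0, 0, 0, 0, 0, 0, 0, 0, 0, 0, 0, 0, 0, 0, 0, 0, 0, 0, 0, 0],
)

```text
t: 3.1
tool_pos: [0.5233, 0.0486, 0.2998]
orientation: [3.132, 0.247, 0.001]
force: [0.4, 1.4, -0.0]
opening: 0.0002
gripper_force: 0.0
```

```bash
python3 - <<'E'
from h import *
pic,P=cloud('wrist'); save(pic,'w1.png'); np.savez('/tmp/w1',pic=pic,P=P); s=robot.read_state(); print(s['t'],s['tool_pos'],s['orientation'],s['opening'])
Q=fit_tray(pic,P,box=(.38,.62,.06,.25)); ce,sz,b=rect(Q); print('tray',len(Q),np.median(Q[:,2]),ce.round(4),np.round(sz,4),b.round(4).tolist())
E
```

```text
3.15 [0.52329058 0.04877909 0.29982172] [3.13171417e+00 2.47655137e-01 5.84493976e-04] 0.000647032696503702
tray 494 0.05983699856477136 [0.4746 0.1088] [0.076  0.1627] [[0.384799987077713, 0.10760000348091125], [0.5331000089645386, 0.040800001472234726], [0.5644000172615051, 0.11010000109672546], [0.41609999537467957, 0.1768999993801117]]
```

View pics/w1.png

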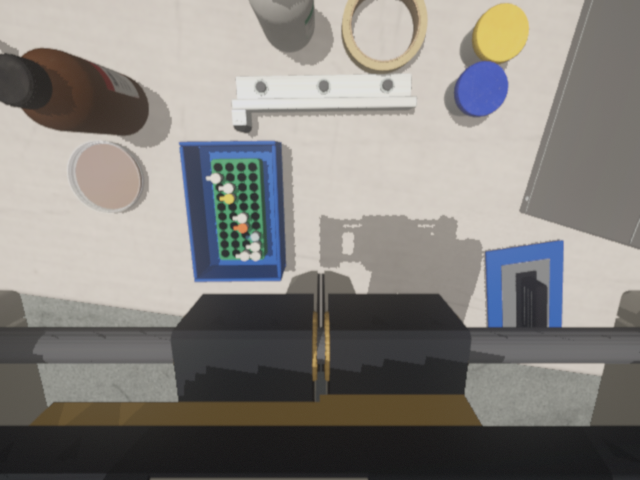

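```bash
cat >> h.py <<'E'
def ray(uv,z,s,name='wrist'):
    m=robot.camera_model('wrist'); T=np.array(m['tool_from_camera']); K=np.array(m['K']); R=Ro.from_rotvec(s['orientation']).as_matrix()
    d=R@T[:3,:3]@np.linalg.inv(K)@np.array([*uv,1.]); o=R@T[:3,3]+np.array(s['tool_pos'])
    return o+d*(z-o[2])/d[2]
E
python3 - <<'E'
from h import *
s=robot.read_state(); pic=cv2.imread('pics/w1.png')
for n,uv,z in [('fenceL',(255,109),.036),('fenceR',(414,107),.036),('lug corner L',(233,109),.036),('lug tip',(241,130),.036),('lug right',(250,118),.036),
  ('trayFL',(181,142),.06),('trayFR',(281,142),.06),('trayNR',(284,280),.06),('trayNL',(194,282),.06)]:
    print(n,ray(uv,z,s).round(4))
cv2.imwrite('pics/w1c.png',cv2.resize(pic[60:160,170:430],None,fx=3,fy=3,interpolation=cv2.INTER_CUBIC))
E
```

```text
fenceL [0.6261 0.1431 0.036 ]
fenceR [ 0.6574 -0.0395  0.036 ]
lug corner L [0.6221 0.1684 0.036 ]
lug tip [0.6003 0.1569 0.036 ]
lug right [0.6153 0.1478 0.036 ]
trayFL [0.5764 0.2168 0.06  ]
trayFR [0.594  0.1056 0.06  ]
trayNR [0.4301 0.0807 0.06  ]
trayNL [0.4098 0.1915 0.06  ]
```

View pics/w1c.png

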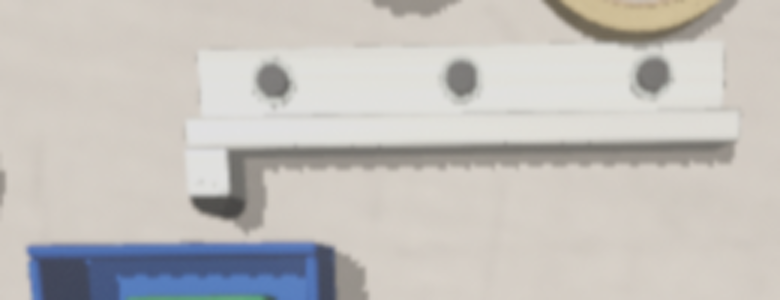

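The wrist picture shows the fence's front edge at row ~108 from column 232 to 416, the lug at (232–247, 110–132) with its black tip downward, and the tray corners at (181,142), (281,142), (284,280) and (194,282). This puts the dock origin at about (0.6245, 0.154) with yaw 0.162, and the tray centre at (0.4994, 0.1534).

```bash
cat >> h.py <<'E'
O=np.array([.6245,.154]); PSI=.162
def d2w(p,yaw=PSI,o=O):
    c,s=np.cos(yaw),np.sin(yaw); return o+np.array([[c,-s],[s,c]])@np.asarray(p)
def w2d(p): c,s=np.cos(PSI),np.sin(PSI); return np.array([[c,s],[-s,c]])@(np.asarray(p)-O)
def traypath(th): return np.array([-.1236+.0686*(1-np.cos(th)),.0195-.1045*np.sin(th)])
def finger(th,g,px=-.065):
    c,s=np.cos(th),np.sin(th); return d2w(traypath(th)+np.array([[c,-s],[s,c]])@np.array([px,.055+g]))
E
python3 - <<'E'
from h import *
a=finger(0,.045); print(a, finger(0,.0175))
deltas([(*a,.15,PSI,0),(*a,.03,PSI,0)])
E
```

```text
[0.41909497 0.24151561] [0.42353051 0.21437568]
-0.0727, -0.2067, 0.1498, 0.0001, -0.0004, -0.0042 , 0
-0.0727, -0.2068, 0.2698, 0.0001, -0.0004, -0.0042 , 0
```

move_arm(
  deltas=[-0.018, -0.05, 0.03, 0, 0, 0, 0, -0.036, -0.1, 0.06, 0, 0, 0, 0, -0.055, -0.15, 0.1, 0, 0, 0, 0, -0.073, -0.207, 0.13, 0, 0, 0, 0, -0.073, -0.207, 0.18, 0, 0, 0, 0, -0.073, -0.207, 0.22, 0, 0, 0, 0, -0.073, -0.207, 0.25, 0, 0, 0, 0, -0.073, -0.207, 0.27, 0, 0, 0, 0, -0.073, -0.207, 0.27, 0, 0, 0, 0, -0.073, -0.207, 0.27, 0, 0, 0, 0],
)

```text
t: 4.4
tool_pos: [0.4192, 0.2427, 0.0307]
orientation: [-3.131, -0.25, -0.002]
force: [-0.5, 0.0, 0.2]
opening: 0.0007
gripper_force: 0.0
```

move_arm(
  deltas=[0, 0.008, 0, 0, 0, 0, 0, 0, 0.016, 0, 0, 0, 0, 0, 0, 0.022, 0, 0, 0, 0, 0, 0, 0.026, 0, 0, 0, 0, 0, 0, 0.028, 0, 0, 0, 0, 0, 0, 0.028, 0, 0, 0, 0, 0],
)

```text
t: 5.15
tool_pos: [0.4228, 0.215, 0.0296]
orientation: [-3.132, -0.25, 0.0]
force: [0.1, 0.1, 0.6]
opening: 0.0006
gripper_force: 0.0
```

move_arm(
  deltas=[0, 0.003, 0, 0, 0, 0, 0, 0, 0.006, 0, 0, 0, 0, 0, 0, 0.009, 0, 0, 0, 0, 0, 0, 0.011, 0, 0, 0, 0, 0, 0, 0.011, 0, 0, 0, 0, 0],
)

```text
t: 5.78
tool_pos: [0.4244, 0.2041, 0.0296]
orientation: [3.132, 0.25, -0.001]
force: [-3.3, 2.8, 1.4]
opening: 0.0006
gripper_force: 1.5
```

```bash
python3 - <<'E'
from h import *
s=robot.read_state(); print(s['t'],s['force'],s['tool_pos'])
for th in np.radians(range(0,91,9)):
    print(np.degrees(th).round(),finger(th,.008).round(4),(PSI+th).round(3))
E
```

```text
5.775 [-3.2703169   2.76202751  1.36238158] [0.42438287 0.20407036 0.02955075]
0.0 [0.4251 0.205 ] 0.162
9.0 [0.4214 0.1767] 0.319
18.0 [0.4212 0.1482] 0.476
27.0 [0.4247 0.12  ] 0.633
36.0 [0.4317 0.0929] 0.79
45.0 [0.442  0.0676] 0.947
54.0 [0.4554 0.0447] 1.104
63.0 [0.4716 0.0247] 1.262
72.0 [0.4901 0.0082] 1.419
81.0 [ 0.5105 -0.0045] 1.576
90.0 [ 0.5322 -0.0131] 1.733
```

```bash
python3 - <<'E'
from h import *
deltas([(*finger(t,.009),.03,PSI+t,0) for t in np.radians([3,6,9,12,15,18,21,24,27,30])])
E
```

```text
-0.0023, 0.0072, -0.0004, -0.0000, 0.0004, -0.0547 , 0
-0.0051, 0.0163, -0.0004, -0.0000, 0.0004, -0.1071 , 0
-0.0075, 0.0255, -0.0004, -0.0000, 0.0004, -0.1595 , 0
-0.0095, 0.0349, -0.0004, -0.0000, 0.0004, -0.2118 , 0
-0.0111, 0.0443, -0.0004, -0.0000, 0.0004, -0.2642 , 0
-0.0123, 0.0537, -0.0004, -0.0001, 0.0004, -0.3165 , 0
-0.0131, 0.0632, -0.0004, -0.0001, 0.0004, -0.3689 , 0
-0.0135, 0.0727, -0.0004, -0.0001, 0.0004, -0.4213 , 0
-0.0135, 0.0822, -0.0004, -0.0001, 0.0004, -0.4736 , 0
-0.0131, 0.0915, -0.0004, -0.0001, 0.0004, -0.5260 , 0
```

move_arm(
  deltas=[-0.002, 0.007, 0, 0, 0, -0.055, 0, -0.005, 0.016, 0, 0, 0, -0.107, 0, -0.0075, 0.0255, 0, 0, 0, -0.16, 0, -0.0095, 0.035, 0, 0, 0, -0.212, 0, -0.011, 0.044, 0, 0, 0, -0.264, 0, -0.012, 0.054, 0, 0, 0, -0.316, 0, -0.013, 0.063, 0, 0, 0, -0.369, 0, -0.0135, 0.073, 0, 0, 0, -0.421, 0, -0.0135, 0.082, 0, 0, 0, -0.474, 0, -0.013, 0.0915, 0, 0, 0, -0.526, 0],
)

```text
t: 7.02
tool_pos: [0.4261, 0.1114, 0.0296]
orientation: [2.958, 1.059, -0.001]
force: [-2.7, 2.7, 0.4]
opening: 0.0008
gripper_force: 1.8
```

```bash
cat >> h.py <<'E'
def traypose():
    """far/near corners and dock pose from scene+side"""
    Q=[]
    for c in ['scene','side']:
        pic,P=cloud(c); q=fit_tray(pic,P,box=(.38,.66,-.06,.25))
        k=np.linalg.norm(q[:,:2]-[.668,-.082],axis=1)>.05; q=q[k]
        ce,s,b=rect(q); d=np.array([w2d(x) for x in b]); e=[b[1]-b[0],b[2]-b[1]]; L=e[0] if np.linalg.norm(e[0])>np.linalg.norm(e[1]) else e[1]
        print(c,len(q),'ctr dock',w2d(ce).round(4),'size',np.round(s,4),'long axis rel dock deg',(np.degrees(np.arctan2(L[1],L[0])-PSI)%180).round(1),'corners',d.round(4).tolist())
E
python3 - <<'E'
from h import *
traypose()
E
```

```text
scene 651 ctr dock [-0.0979 -0.0184] size [0.1409 0.1133] long axis rel dock deg 36.7 corners [[-0.1882, -0.015], [-0.1205, -0.1059], [-0.0075, -0.0217], [-0.0752, 0.0691]]
side 736 ctr dock [-0.1007 -0.0208] size [0.1503 0.1148] long axis rel dock deg 37.2 corners [[-0.1952, -0.0204], [-0.1259, -0.1119], [-0.0061, -0.0211], [-0.0755, 0.0704]]
```

```bash
cat >> h.py <<'E'
def tray2(th,bx):
    c,s=np.cos(th),np.sin(th); by=.008-(.008+(.017+bx)*c)/s
    R=np.array([[c,-s],[s,c]]); return R,np.array([bx,by])-R@np.array([.085,-.055])
def finger2(th,bx,px,g):
    R,ce=tray2(th,bx); return d2w(ce+R@np.array([px,.055+g]))
E
python3 - <<'E'
from h import *
s=robot.read_state(); p=w2d(s['tool_pos'][:2]); th=np.radians(37); R,c=tray2(th,-.0065); print(c,R.T@(p-c), s['force'])
loc=R.T@(p-c)
for px in [loc[0]]:
    deltas([(*finger2(t,-.0065+.0055*(np.degrees(t)-37)/53,px,.009),.03,PSI+t-np.radians(5)*max(0,(90-np.degrees(t))/53),0) for t in np.radians([40,43,46,49,52,55,58,61,64,67,70,73])])
E
```

```text
[-0.10748384 -0.02645642] [-0.06626155  0.06978652] [-0.18073338  1.55166763 -0.22064024]
-0.0031, 0.0130, -0.0004, 0.0007, 0.0005, -0.0921 , 0
-0.0065, 0.0207, -0.0004, 0.0007, 0.0005, -0.1494 , 0
-0.0095, 0.0288, -0.0004, 0.0007, 0.0005, -0.2067 , 0
-0.0121, 0.0372, -0.0004, 0.0007, 0.0005, -0.2640 , 0
-0.0143, 0.0459, -0.0004, 0.0007, 0.0005, -0.3213 , 0
-0.0160, 0.0548, -0.0004, 0.0006, 0.0006, -0.3786 , 0
-0.0173, 0.0639, -0.0003, 0.0006, 0.0006, -0.4359 , 0
-0.0180, 0.0731, -0.0003, 0.0006, 0.0006, -0.4932 , 0
-0.0183, 0.0825, -0.0003, 0.0006, 0.0006, -0.5505 , 0
-0.0180, 0.0919, -0.0003, 0.0006, 0.0006, -0.6078 , 0
-0.0172, 0.1014, -0.0003, 0.0006, 0.0007, -0.6651 , 0
-0.0160, 0.1109, -0.0003, 0.0005, 0.0007, -0.7224 , 0
```

move_arm(
  deltas=[-0.003, 0.009, 0, 0, 0, -0.092, 0, -0.0065, 0.017, 0, 0, 0, -0.149, 0, -0.0095, 0.025, 0, 0, 0, -0.207, 0, -0.012, 0.033, 0, 0, 0, -0.264, 0, -0.014, 0.042, 0, 0, 0, -0.321, 0, -0.016, 0.051, 0, 0, 0, -0.379, 0, -0.017, 0.06, 0, 0, 0, -0.436, 0, -0.018, 0.069, 0, 0, 0, -0.493, 0, -0.018, 0.078, 0, 0, 0, -0.55, 0],
)

```text
t: 8.25
tool_pos: [0.459, 0.0394, 0.0284]
orientation: [-2.558, -1.819, 0.009]
force: [-6.5, -2.8, -0.2]
opening: 0.001
gripper_force: 2.6
```

```bash
python3 - <<'E'
from h import *
traypose()
E
```

```text
scene 682 ctr dock [-0.0907 -0.0601] size [0.1673 0.1112] long axis rel dock deg 62.5 corners [[-0.1787, -0.1086], [-0.08, -0.16], [-0.0027, -0.0116], [-0.1013, 0.0398]]
side 764 ctr dock [-0.0902 -0.0607] size [0.1692 0.1138] long axis rel dock deg 63.1 corners [[-0.1792, -0.1104], [-0.0777, -0.1619], [-0.0011, -0.011], [-0.1026, 0.0405]]
```

```bash
python3 - <<'E'
from h import *
s=robot.read_state(); p=w2d(s['tool_pos'][:2]); th=np.radians(62.8); R,c=tray2(th,-.002); loc=R.T@(p-c); print(c,loc, s['force'])
deltas([(*finger2(t,-.0015,loc[0],loc[1]-.055),.03,PSI+t-np.radians(2),0) for t in np.radians([65,68,71,74,77,80,83,85,87])])
E
```

```text
[-0.08977122 -0.05916362] [-0.06594588  0.06766641] [-3.73620241 -0.69873547 -0.31288753]
-0.0037, 0.0061, -0.0011, -0.0020, 0.0019, -0.0262 , 0
-0.0083, 0.0140, -0.0011, -0.0021, 0.0018, -0.0786 , 0
-0.0126, 0.0222, -0.0011, -0.0021, 0.0018, -0.1310 , 0
-0.0165, 0.0307, -0.0012, -0.0022, 0.0017, -0.1833 , 0
-0.0200, 0.0394, -0.0012, -0.0022, 0.0017, -0.2357 , 0
-0.0230, 0.0484, -0.0012, -0.0023, 0.0016, -0.2880 , 0
-0.0255, 0.0576, -0.0012, -0.0023, 0.0016, -0.3404 , 0
-0.0270, 0.0639, -0.0012, -0.0024, 0.0015, -0.3753 , 0
-0.0282, 0.0702, -0.0012, -0.0024, 0.0015, -0.4102 , 0
```

move_arm(
  deltas=[-0.004, 0.006, -0.001, 0, 0, -0.026, 0, -0.008, 0.014, -0.001, 0, 0, -0.079, 0, -0.0125, 0.022, -0.001, 0, 0, -0.131, 0, -0.0165, 0.0305, -0.001, 0, 0, -0.183, 0, -0.02, 0.039, -0.001, 0, 0, -0.236, 0, -0.023, 0.048, -0.001, 0, 0, -0.288, 0, -0.0255, 0.0565, -0.001, 0, 0, -0.34, 0, -0.027, 0.062, -0.001, 0, 0, -0.375, 0, -0.027, 0.062, -0.001, 0, 0, -0.375, 0],
)

```text
t: 9.48
tool_pos: [0.5116, -0.006, 0.0305]
orientation: [2.178, 2.263, -0.0]
force: [0.0, -0.5, 0.0]
opening: 0.0003
gripper_force: 0.2
```

```bash
python3 - <<'E'
from h import *
traypose()
E
```

```text
scene 700 ctr dock [-0.0656 -0.0811] size [0.1098 0.1727] long axis rel dock deg 86.3 corners [[-0.1149, 0.0085], [-0.1259, -0.1638], [-0.0163, -0.1708], [-0.0053, 0.0015]]
side 675 ctr dock [-0.0654 -0.0816] size [0.1107 0.1754] long axis rel dock deg 86.7 corners [[-0.1156, 0.0092], [-0.1256, -0.1659], [-0.0152, -0.1723], [-0.0051, 0.0028]]
```

move_arm(
  deltas=[0, 0.003, 0, 0, 0, -0.02, 0, 0, 0.006, 0, 0, 0, -0.04, 0, 0, 0.008, 0, 0, 0, -0.06, 0, 0, 0.01, 0, 0, 0, -0.06, 0, 0, 0.012, 0, 0, 0, -0.06, 0, 0, 0.012, 0, 0, 0, -0.06, 0],
)

```text
t: 10.32
tool_pos: [0.5223, -0.0061, 0.0302]
orientation: [-2.108, -2.329, 0.004]
force: [-5.5, -5.2, 1.3]
opening: 0.0002
gripper_force: 2.9
```

```bash
python3 - <<'E'
from h import *
traypose(); s=robot.read_state(); print(s['force'],w2d(s['tool_pos'][:2]))
E
```

```text
scene 639 ctr dock [-0.0595 -0.0836] size [0.1092 0.1721] long axis rel dock deg 91.3 corners [[-0.1161, 0.0011], [-0.1121, -0.1709], [-0.0029, -0.1683], [-0.0069, 0.0037]]
side 635 ctr dock [-0.0579 -0.0845] size [0.1104 0.1744] long axis rel dock deg 91.4 corners [[-0.1152, 0.0014], [-0.111, -0.173], [-0.0007, -0.1704], [-0.0048, 0.004]]
[-4.18287736 -5.02716479  0.63914537] [-0.12665274 -0.1415419 ]
```

move_arm(
  deltas=[0, -0.02, 0, 0, 0, 0.02, 0, 0.04, -0.02, 0, 0, 0, 0.02, 0, 0.085, -0.02, 0, 0, 0, 0.02, 0, 0.085, -0.01, 0, 0, 0, 0.02, 0, 0.085, -0.004, 0, 0, 0, 0.02, 0, 0.085, 0, 0, 0, 0, 0.02, 0, 0.085, 0.003, 0, 0, 0, 0.02, 0, 0.085, 0.003, 0, 0, 0, 0.02, 0],
)

```text
t: 11.42
tool_pos: [0.5085, 0.0789, 0.0297]
orientation: [-2.12, -2.297, 0.024]
force: [-56.7, 0.5, 47.8]
opening: 0.0007
gripper_force: 29.7
```

move_arm(
  deltas=[0, 0.002, 0, 0, 0, 0, 0, 0, 0.004, 0, 0, 0, 0, 0, 0, 0.004, 0, 0, 0, 0, 0],
)

```text
t: 11.8
tool_pos: [0.5084, 0.0789, 0.0297]
orientation: [-2.115, -2.294, 0.034]
force: [-81.2, -2.5, 70.5]
opening: 0.0005
gripper_force: 42.9
```

move_arm(
  deltas=[0, -0.004, 0, 0, 0, 0, 0, 0, -0.01, 0, 0, 0, 0, 0, 0, -0.02, 0, 0, 0, 0, 0],
)

```text
t: 12.18
tool_pos: [0.5023, 0.0773, 0.0308]
orientation: [2.131, 2.307, 0.0]
force: [0.3, 0.1, 0.0]
opening: 0.0004
gripper_force: 0.0
```

```bash
python3 - <<'E'
from h import *
s=robot.read_state(); print({k:np.round(v,3) for k,v in s.items()})
traypose(); s=robot.read_state(); print(s['force'],w2d(s['tool_pos'][:2]))
pic,P=cloud('scene'); save(pic[180:420,180:500].repeat(2,0).repeat(2,1),'s2.png')
E
```

```text
{'t': np.float64(12.175), 'q': array([ 0.052,  0.079,  1.926, -0.   ,  1.136, -0.027]), 'dq': array([-0.004, -0.209,  0.219, -0.003, -0.029, -0.002]), 'joint_torque': array([ 4.4500e-01, -4.5021e+01, -4.2622e+01,  1.9000e-01,  4.1400e-01,
        1.0000e-03]), 'tool_pos': array([0.502, 0.077, 0.031]), 'orientation': array([2.131, 2.307, 0.   ]), 'force': array([0.309, 0.056, 0.039]), 'wrist_torque': array([-0.034, -0.128,  0.031]), 'gripper_force': np.float64(0.0), 'opening': np.float64(0.0)}
scene 370 ctr dock [-0.0577 -0.085 ] size [0.1082 0.1711] long axis rel dock deg 91.3 corners [[-0.1137, -0.0007], [-0.1098, -0.1717], [-0.0017, -0.1693], [-0.0055, 0.0017]]
side 492 ctr dock [-0.0576 -0.0842] size [0.1088 0.1767] long axis rel dock deg 90.7 corners [[-0.113, 0.0035], [-0.1109, -0.1732], [-0.0021, -0.1719], [-0.0042, 0.0048]]
[ 0.06538583 -0.06374018 -0.18799692] [-0.13337223 -0.05583972]
```

View pics/s2.png

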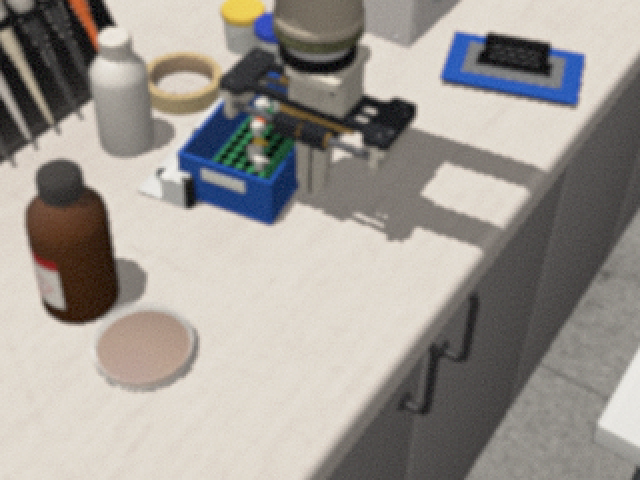

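The tray lies at about (240,165) in the crop, apparently along the fence and up to the lug at (180,185). That last push met far more force than intended, so from here I push only in single small steps. Now I look from above.

```bash
python3 - <<'E'
from h import *
deltas([(.49,.075,.2,1.65,0),(.50,.04,.25,1.0,0),(.55,.06,.28,.162,0)])
E
```

```text
-0.0016, -0.0124, -0.1692, 0.0009, 0.0003, -0.0000 , 0
-0.0373, -0.0052, -0.2192, 0.0010, -0.0000, 0.6500 , 0
-0.0213, 0.0463, -0.2491, 0.0010, -0.0005, 1.4880 , 0
```

move_arm(
  deltas=[0, -0.015, -0.05, 0, 0, 0, 0, 0, -0.015, -0.1, 0, 0, 0, 0, 0, -0.01, -0.16, 0, 0, 0.15, 0, -0.02, -0.005, -0.2, 0, 0, 0.3, 0, -0.035, -0.005, -0.22, 0, 0, 0.48, 0, -0.037, 0, -0.23, 0, 0, 0.65, 0, -0.035, 0.01, -0.24, 0, 0, 0.82, 0, -0.03, 0.02, -0.25, 0, 0, 1.0, 0, -0.025, 0.035, -0.25, 0, 0, 1.18, 0, -0.021, 0.046, -0.25, 0, 0, 1.35, 0, -0.021, 0.046, -0.25, 0, 0, 1.49, 0, -0.021, 0.046, -0.25, 0, 0, 1.49, 0],
)

```text
t: 13.82
tool_pos: [0.5501, 0.0606, 0.2807]
orientation: [3.131, 0.253, 0.001]
force: [0.2, -0.7, -0.2]
opening: 0.0005
gripper_force: 0.0
```

```bash
python3 - <<'E'
from h import *
import time
s=robot.read_state(); pic,P=cloud('wrist'); print(s['tool_pos'],s['orientation'])
np.savez('/tmp/w2',pic=pic,P=P,p=s['tool_pos'],o=s['orientation'])
save(cv2.resize(pic[60:270,150:430],(784,588),interpolation=cv2.INTER_CUBIC),'w2.png')
E
```

```text
[0.55013838 0.06062309 0.28072427] [3.13123457e+00 2.52972514e-01 8.16521031e-04]
```

View pics/w2.png

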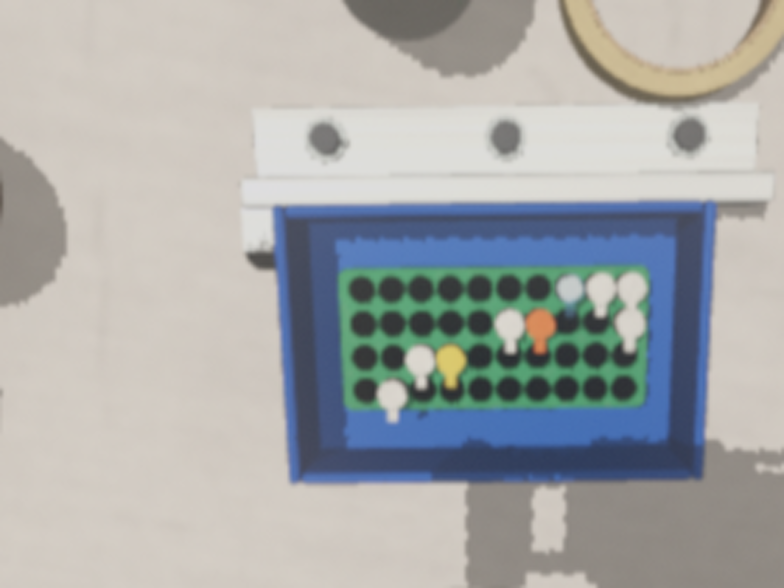

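```bash
python3 - <<'E'
from h import *
d=np.load('/tmp/w2.npz'); s=dict(tool_pos=d['p'],orientation=d['o'])
for n,uv,z in [('FL',(275,206),.06),('FR',(715,203),.06),('NR',(703,480),.06),('NL',(291,483),.06),('fence front L',(243,208),.036),('fence front R',(772,201),.036),('back L',(243,181),.036),('back R',(772,174),.036)]:
    w=ray((uv[0]/2.8+150,uv[1]/2.8+60),z,s); print(n,w.round(4),w2d(w[:2]).round(4))
E
```

```text
FL [0.6236 0.1511 0.06  ] [-0.0014 -0.0027]
FR [ 0.6515 -0.0138  0.06  ] [-0.0005 -0.1699]
NR [ 0.5451 -0.033   0.06  ] [-0.1086 -0.1718]
NL [0.5168 0.133  0.06  ] [-0.1097 -0.0034]
fence front L [0.6211 0.1688 0.036 ] [-0.001   0.0152]
fence front R [ 0.658  -0.0418  0.036 ] [ 0.0015 -0.1986]
back L [0.6314 0.1698 0.036 ] [0.0094 0.0145]
back R [ 0.6681 -0.0393  0.036 ] [ 0.0118 -0.1978]
```

```bash
python3 - <<'E'
from h import *
a=d2w((-.055,-.205)); print(a)
deltas([(*a,.15,.162,0),(*a,.03,.162,0)])
E
```

```text
[ 0.60328506 -0.05718695]
0.0333, 0.1249, 0.1308, 0.0002, -0.0005, 0.0015 , 0
0.0333, 0.1249, 0.2508, 0.0002, -0.0005, 0.0015 , 0
```

move_arm(
  deltas=[0.015, 0.055, 0.03, 0, 0, 0, 0, 0.03, 0.11, 0.06, 0, 0, 0, 0, 0.033, 0.125, 0.1, 0, 0, 0, 0, 0.033, 0.125, 0.15, 0, 0, 0, 0, 0.033, 0.125, 0.2, 0, 0, 0, 0, 0.033, 0.125, 0.24, 0, 0, 0, 0, 0.033, 0.125, 0.25, 0, 0, 0, 0, 0.033, 0.117, 0.25, 0, 0, 0, 0, 0.033, 0.109, 0.25, 0, 0, 0, 0, 0.033, 0.109, 0.25, 0, 0, 0, 0],
)

```text
t: 15.12
tool_pos: [0.601, -0.0407, 0.0328]
orientation: [3.131, 0.254, 0.005]
force: [-0.3, -0.1, -0.2]
opening: 0.0006
gripper_force: 0.0
```

move_arm(
  deltas=[0, -0.003, 0, 0, 0, 0, 0, 0, -0.006, 0, 0, 0, 0, 0, 0, -0.006, 0, 0, 0, 0, 0],
)

```text
t: 15.5
tool_pos: [0.6001, -0.0392, 0.0326]
orientation: [3.126, 0.251, 0.005]
force: [-1.3, -16.8, 3.8]
opening: 0.0008
gripper_force: 8.3
```

move_arm(
  deltas=[0, -0.001, 0, 0, 0, 0, 0, 0, -0.001, 0, 0, 0, 0, 0],
)

```text
t: 15.75
tool_pos: [0.6, -0.0392, 0.0327]
orientation: [3.125, 0.25, 0.005]
force: [-0.0, -20.9, 3.1]
opening: 0.0006
gripper_force: 10.2
```

```bash
python3 - <<'E'
from h import *
deltas([(.6035,-.055,.0327,.162,1),(.60,-.055,.12,.162,1),(.45,-.06,.24,.2,1),(.373,-.2725,.25,.307,1)])
E
```

```text
0.0009, 0.0162, 0.0001, 0.0072, -0.0025, -0.0023 , 1
-0.0023, 0.0162, -0.0872, 0.0072, -0.0025, -0.0023 , 1
-0.1509, -0.0018, -0.2077, 0.0072, -0.0023, -0.0403 , 1
-0.2607, 0.1958, -0.2166, 0.0073, -0.0020, -0.1473 , 1
```

move_arm(
  deltas=[0, 0.01, 0, 0, 0, 0, 0, 0, 0.02, 0, 0, 0, 0, 0, 0, 0.02, -0.05, 0, 0, 0, 0, -0.002, 0.02, -0.1, 0, 0, 0, 0, -0.05, 0.01, -0.14, 0, 0, 0, 0.3, -0.1, 0.005, -0.18, 0, 0, 0, 0.6, -0.15, 0.005, -0.21, 0, 0, -0.04, 1, -0.18, 0.05, -0.215, 0, 0, -0.07, 1, -0.21, 0.1, -0.217, 0, 0, -0.1, 1, -0.235, 0.15, -0.217, 0, 0, -0.12, 1, -0.26, 0.2, -0.217, 0, 0, -0.147, 1, -0.26, 0.203, -0.217, 0, 0, -0.147, 1],
)

```text
t: 17.25
tool_pos: [0.3728, -0.2793, 0.2476]
orientation: [3.105, 0.475, -0.001]
force: [0.4, 0.7, 1.0]
opening: 0.0762
gripper_force: 0.0
```

move_arm(
  deltas=[0, 0, 0, 0, 0, 0, 1, 0, 0, 0, 0, 0, 0, 1],
)

```text
t: 17.5
tool_pos: [0.3748, -0.2753, 0.2476]
orientation: [-3.104, -0.484, -0.0]
force: [-0.3, 0.1, 0.3]
opening: 0.092
gripper_force: 0.0
```

```bash
python3 - <<'E'
from h import *
traypose()
pic,P=cloud('wrist'); s=robot.read_state(); print(s['t'],s['tool_pos'],s['orientation'],s['opening']); save(pic,'w3.png')
h=cv2.cvtColor(pic,cv2.COLOR_RGB2HSV)
Q=fit_tray(pic,P,zr=(.005,.022),box=(.3,.56,-.4,-.15)); ce,sz,b=rect(Q); print('cover',len(Q),np.median(Q[:,2]).round(4),ce.round(4),np.round(sz,4),b.round(4).tolist())
m=(P[...,2]>.042)&(P[...,2]<.058)&(P[...,0]>.36)&(P[...,0]<.51)&(P[...,1]>-.33)&(P[...,1]<-.19)
Q=P[m]; ce,sz,b=rect(Q); print('handle',len(Q),ce.round(4),np.round(sz,4),b.round(4).tolist())
E
```

```text
scene 703 ctr dock [-0.0581 -0.0833] size [0.1101 0.1718] long axis rel dock deg 90.5 corners [[-0.1138, 0.0022], [-0.1124, -0.1696], [-0.0024, -0.1687], [-0.0038, 0.0031]]
side 688 ctr dock [-0.0576 -0.0846] size [0.1099 0.1745] long axis rel dock deg 90.1 corners [[-0.1126, 0.0025], [-0.1124, -0.1719], [-0.0026, -0.1718], [-0.0028, 0.0027]]
17.65 [ 0.37483356 -0.2754273   0.24772877] [3.10398098e+00 4.84571747e-01 4.11788457e-04] 0.09283863897409753
cover 3809 0.0132 [ 0.4331 -0.2607] [0.1611 0.1016] [[0.3409999907016754, -0.2363000065088272], [0.37139999866485596, -0.33329999446868896], [0.5252000093460083, -0.2851000130176544], [0.49480000138282776, -0.1881999969482422]]
handle 1231 [ 0.4322 -0.2595] [0.0791 0.0156] [[0.3921999931335449, -0.26440000534057617], [0.3971000015735626, -0.2793000042438507], [0.4722000062465668, -0.25459998846054077], [0.4672999978065491, -0.23970000445842743]]
```

View pics/w3.png

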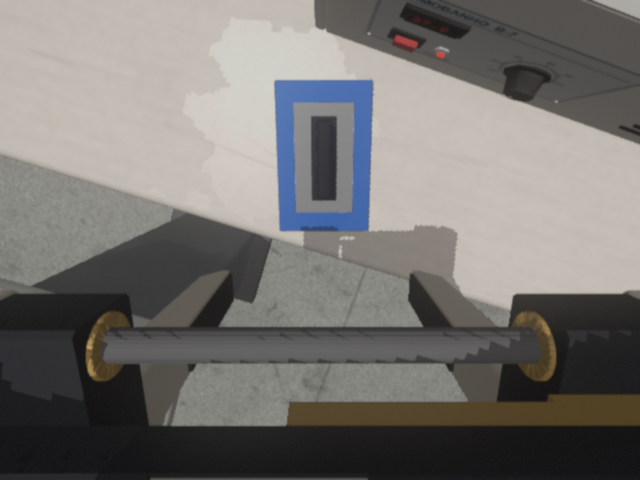

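```bash
python3 - <<'E'
from h import *
deltas([(.432,-.2585,.12,.31,1),(.432,-.2585,.034,.31,1)])
E
```

```text
0.0596, 0.0013, 0.1277, 0.0001, -0.0003, -0.0003 , 1
0.0596, 0.0013, 0.2137, 0.0001, -0.0003, -0.0003 , 1
```

move_arm(
  deltas=[0.03, 0.001, 0.04, 0, 0, 0, 1, 0.06, 0.001, 0.08, 0, 0, 0, 1, 0.06, 0.001, 0.12, 0, 0, 0, 1, 0.06, 0.001, 0.16, 0, 0, 0, 1, 0.06, 0.001, 0.19, 0, 0, 0, 1, 0.06, 0.001, 0.205, 0, 0, 0, 1, 0.06, 0.001, 0.214, 0, 0, 0, 1, 0.06, 0.001, 0.214, 0, 0, 0, 1],
)

```text
t: 18.65
tool_pos: [0.4321, -0.2592, 0.034]
orientation: [3.104, 0.482, 0.0]
force: [0.3, 0.0, 1.0]
opening: 0.0926
gripper_force: 0.0
```

move_arm(
  deltas=[0, 0, 0, 0, 0, 0, 0.15, 0, 0, 0, 0, 0, 0, 0.15, 0, 0, 0, 0, 0, 0, 0.15, 0, 0, 0, 0, 0, 0, 0.1, 0, 0, 0, 0, 0, 0, 0.1, 0, 0, 0, 0, 0, 0, 0.1, 0, 0, 0, 0, 0, 0, 0.1],
  squeeze=60,
)

```text
t: 19.52
tool_pos: [0.4317, -0.2592, 0.0336]
orientation: [-3.104, -0.482, 0.0]
force: [0.4, 0.8, -0.2]
opening: 0.0273
gripper_force: 0.0
```

move_arm(
  deltas=[0, 0, 0, 0, 0, 0, 0, 0, 0, 0, 0, 0, 0, 0, 0, 0, 0, 0, 0, 0, 0, 0, 0, 0, 0, 0, 0, 0],
  squeeze=60,
)

```text
t: 20.02
tool_pos: [0.4318, -0.2592, 0.0336]
orientation: [3.104, 0.482, 0.0]
force: [0.7, -1.3, -1.0]
opening: 0.0155
gripper_force: 60.0
```

```bash
python3 - <<'E'
from h import *
s=robot.read_state(); print(s['opening'],s['gripper_force'])
c=d2w((-.0565,-.0845)); print(c)
deltas([(.432,-.259,.2,.31,0),(.42,-.1,.2,.5,0),(.50,.02,.2,1.2,0),(*c,.15,1.735,0)])
E
```

```text
0.01549929375582211 59.99770402908325
[0.58236898 0.06149337]
0.0003, -0.0001, -0.1664, 0.0000, -0.0000, -0.0022 , 0
0.0370, -0.1553, -0.1664, 0.0000, -0.0000, -0.1922 , 0
0.1496, -0.2454, -0.1664, 0.0000, 0.0000, -0.8922 , 0
0.2407, -0.2600, -0.1164, 0.0000, 0.0000, -1.4272 , 0
```

move_arm(
  deltas=[0, 0, -0.03, 0, 0, 0, 0, 0, 0, -0.07, 0, 0, 0, 0, 0, 0, -0.11, 0, 0, 0, 0, 0.005, -0.03, -0.14, 0, 0, 0, 0, 0.012, -0.065, -0.16, 0, 0, -0.06, 0, 0.024, -0.11, -0.166, 0, 0, -0.14, 0, 0.04, -0.155, -0.166, 0, 0, -0.22, 0, 0.065, -0.185, -0.166, 0, 0, -0.36, 0, 0.095, -0.21, -0.166, 0, 0, -0.52, 0, 0.12, -0.23, -0.166, 0, 0, -0.68, 0, 0.15, -0.245, -0.16, 0, 0, -0.84, 0, 0.175, -0.25, -0.15, 0, 0, -1.0, 0],
)

```text
t: 21.52
tool_pos: [0.5235, 0.0335, 0.1836]
orientation: [2.487, 1.919, 0.001]
force: [0.4, -0.2, -1.5]
opening: 0.0154
gripper_force: 60.0
```

```bash
python3 - <<'E'
from h import *
c=d2w((-.0565,-.0845)); s=robot.read_state(); print(s['force'],s['opening'])
deltas([(*c,.15,1.735,0)])
E
```

```text
[ 0.41040672 -0.17396419 -1.47645995] 0.015393208852720573
0.0420, 0.0498, 0.0336, 0.0004, -0.0003, -0.4206 , 0
```

move_arm(
  deltas=[0.014, 0.017, 0, 0, 0, -0.14, 0, 0.028, 0.033, 0.01, 0, 0, -0.28, 0, 0.042, 0.05, 0.02, 0, 0, -0.421, 0, 0.042, 0.05, 0.033, 0, 0, -0.421, 0, 0.042, 0.05, 0.033, 0, 0, -0.421, 0, 0.042, 0.05, 0.033, 0, 0, -0.421, 0],
)

```text
t: 22.28
tool_pos: [0.5814, 0.0593, 0.1507]
orientation: [-2.041, -2.388, 0.001]
force: [0.1, 0.2, -0.9]
opening: 0.0156
gripper_force: 60.0
```

```bash
cat > m.py <<'E'
from h import *
s=robot.read_state(); print(s['t'],s['tool_pos'],s['orientation']); zt=s['tool_pos'][2]+.008-.042
for c in ['scene','side']:
    pic,P=cloud(c); np.savez('/tmp/m_'+c,pic=pic,P=P)
    q=fit_tray(pic,P,zr=(zt+.003,zt+.020),box=(.38,.72,-.08,.25)); k=np.linalg.norm(q[:,:2]-[.668,-.082],axis=1)>.05; q=q[k]
    ce,sz,b=rect(q); e=[b[1]-b[0],b[2]-b[1]]; L=max(e,key=np.linalg.norm)
    A=np.c_[q[:,:2],np.ones(len(q))]; pl=np.linalg.lstsq(A,q[:,2],rcond=None)[0]
    print(c,len(q),'cover ctr dock',w2d(ce).round(4),np.round(sz,4),'z-zt',(np.median(q[:,2])-zt).round(4),'deg',(np.degrees(np.arctan2(L[1],L[0])-PSI)%180).round(1),'slope',pl[:2].round(3),'corners',[w2d(x).round(4).tolist() for x in b])
E
python3 m.py
```

```text
22.275 [0.58139859 0.05926095 0.15073631] [-2.04139809e+00 -2.38767977e+00  5.66803728e-04]
scene 1019 cover ctr dock [-0.0614 -0.0847] [0.1047 0.1699] z-zt 0.0134 deg 89.4 slope [ 0.001 -0.003] corners [[-0.1129, 0.0007], [-0.1146, -0.1691], [-0.01, -0.1702], [-0.0082, -0.0003]]
side 529 cover ctr dock [-0.0602 -0.0777] [0.1019 0.1554] z-zt 0.0142 deg 90.1 slope [ 0.014 -0.018] corners [[-0.1113, -0.0], [-0.111, -0.1555], [-0.0092, -0.1553], [-0.0094, 0.0001]]
```

move_arm(
  deltas=[0, 0.003, 0.01, 0, 0, -0.01, 0, 0, 0.003, 0.025, 0, 0, -0.01, 0, 0, 0.003, 0.037, 0, 0, -0.01, 0, 0, 0.003, 0.045, 0, 0, -0.01, 0, 0, 0.003, 0.05, 0, 0, -0.01, 0, 0, 0.003, 0.05, 0, 0, -0.01, 0],
)

```text
t: 23.12
tool_pos: [0.5847, 0.0601, 0.1002]
orientation: [-2.027, -2.4, 0.001]
force: [0.4, 0.4, -1.1]
opening: 0.0156
gripper_force: 60.0
```

```bash
python3 m.py; python3 -c "
from h import *
print(robot.read_state()['force'])"
```

```text
23.125 [0.58472082 0.06008834 0.10021985] [-2.02691718e+00 -2.39955289e+00  6.62900651e-04]
scene 1058 cover ctr dock [-0.0575 -0.0825] [0.1063 0.1662] z-zt 0.0133 deg 90.8 slope [ 0.001 -0.002] corners [[-0.1118, -0.0001], [-0.1095, -0.1663], [-0.0032, -0.1648], [-0.0055, 0.0013]]
side 654 cover ctr dock [-0.0577 -0.0826] [0.1054 0.1667] z-zt 0.0142 deg 89.5 slope [ 0.009 -0.016] corners [[-0.1096, 0.0012], [-0.1111, -0.1654], [-0.0058, -0.1664], [-0.0043, 0.0002]]
[ 0.74671801 -0.52305486 -1.43078282]
```

move_arm(
  deltas=[-0.001, 0, 0.003, 0, 0, 0, 0, -0.001, 0, 0.006, 0, 0, 0, 0, -0.001, 0, 0.009, 0, 0, 0, 0, -0.001, 0, 0.009, 0, 0, 0, 0],
)

```text
t: 23.72
tool_pos: [0.5848, 0.0591, 0.0912]
orientation: [-2.027, -2.4, 0.001]
force: [0.4, 0.3, -1.2]
opening: 0.0152
gripper_force: 60.0
```

Plug bottom is below the rim and there is no contact force.

move_arm(
  deltas=[0, 0, 0.0015, 0, 0, 0, 0, 0, 0, 0.003, 0, 0, 0, 0, 0, 0, 0.0045, 0, 0, 0, 0, 0, 0, 0.0055, 0, 0, 0, 0, 0, 0, 0.0055, 0, 0, 0, 0],
)

```text
t: 24.35
tool_pos: [0.585, 0.0591, 0.086]
orientation: [-2.027, -2.4, 0.0]
force: [-0.2, -0.3, -0.9]
opening: 0.015
gripper_force: 60.0
```

move_arm(
  deltas=[0, 0, 0.0005, 0, 0, 0, 0, 0, 0, 0.001, 0, 0, 0, 0, 0, 0, 0.0015, 0, 0, 0, 0, 0, 0, 0.0015, 0, 0, 0, 0],
)

```text
t: 24.85
tool_pos: [0.5852, 0.0591, 0.0856]
orientation: [2.027, 2.4, 0.0]
force: [-4.6, -0.5, 7.4]
opening: 0.0154
gripper_force: 60.0
```

move_arm(
  deltas=[0, 0, -0.001, 0, 0, 0, 0.2, 0, 0, -0.001, 0, 0, 0, 0.4, 0, 0, -0.001, 0, 0, 0, 0.5, 0, 0, -0.001, 0, 0, 0, 0.5, 0, 0, -0.001, 0, 0, 0, 0.5],
)

```text
t: 25.48
tool_pos: [0.5851, 0.0591, 0.0855]
orientation: [-2.027, -2.4, 0.0]
force: [-1.1, 0.1, 0.1]
opening: 0.0461
gripper_force: 0.0
```

move_arm(
  deltas=[0, 0, -0.02, 0, 0, 0, 0.5, 0, 0, -0.06, 0, 0, 0, 0.5, 0, 0, -0.11, 0, 0, 0, 0.5, -0.03, -0.04, -0.15, 0, 0, 0, 0.5, -0.06, -0.09, -0.16, 0, 0, 0, 0.5, -0.06, -0.12, -0.16, 0, 0, 0, 0.5, -0.06, -0.12, -0.16, 0, 0, 0, 0.5],
)

```text
t: 26.35
tool_pos: [0.4761, -0.0207, 0.2477]
orientation: [2.027, 2.397, 0.002]
force: [0.1, 0.1, -0.6]
opening: 0.0464
gripper_force: 0.0
```

```bash
python3 - <<'E'
from h import *
for c in ['scene','side']:
    pic,P=cloud(c)
    q=fit_tray(pic,P,zr=(.05,.08),box=(.4,.72,-.05,.22)); k=np.linalg.norm(q[:,:2]-[.668,-.082],axis=1)>.05; q=q[k]
    t=q[(q[:,2]>.062)]; A=np.c_[t[:,:2],np.ones(len(t))]; pl=np.linalg.lstsq(A,t[:,2],rcond=None)[0]
    ce,sz,b=rect(q); print(c,len(q),w2d(ce).round(4),np.round(sz,4),'plate z',np.percentile(t[:,2],[10,50,90]).round(4),pl[:2].round(3)); print([w2d(x).round(4).tolist() for x in b])
    if c=='scene': save(cv2.resize(pic[180:380,180:440],(780,600),interpolation=cv2.INTER_CUBIC),'s3.png')
E
```

```text
scene 1577 [-0.0596 -0.0817] [0.1082 0.1696] plate z [0.0632 0.065  0.0666] [ 0.002 -0.002]
[[-0.1135, 0.0032], [-0.114, -0.1664], [-0.0057, -0.1667], [-0.0052, 0.0029]]
side 1043 [-0.0589 -0.0799] [0.1088 0.1685] plate z [0.0639 0.0655 0.0664] [ 0.005 -0.002]
[[-0.1129, 0.0047], [-0.1137, -0.1639], [-0.0049, -0.1644], [-0.0041, 0.0041]]
```

View pics/s3.png

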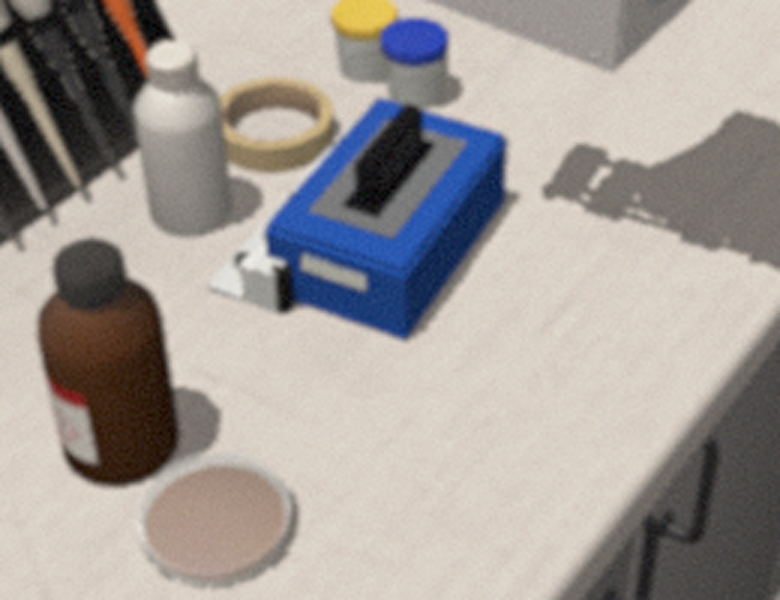

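The crop shows the cover level on the tray at (390,200), the lug at (270,280), and the cup, bottle and dish undisturbed. I'll give the long side one gentle press, with the fingers shut, to be sure it is flush.

```bash
python3 - <<'E'
from h import *
a=d2w((-.16,-.085)); b=d2w((-.130,-.085))
deltas([(*a,.15,1.735,0),(*a,.035,1.735,0),(*b,.035,1.735,0)])
E
```

```text
0.0631, 0.0134, 0.0970, 0.0023, 0.0006, 0.0035 , 0
0.0632, 0.0131, 0.2120, 0.0023, 0.0006, 0.0035 , 0
0.0630, 0.0431, 0.2121, 0.0023, 0.0006, 0.0035 , 0
```

```bash
python3 - <<'E'
from h import *
a=d2w((-.16,-.085)); b=d2w((-.130,-.085))
deltas([(*a,.15,.165,0),(*a,.035,.165,0),(*b,.035,.165,0)])
E
```

```text
0.0631, 0.0134, 0.0970, 0.0023, -0.0014, 1.5735 , 0
0.0632, 0.0131, 0.2120, 0.0023, -0.0014, 1.5735 , 0
0.0630, 0.0431, 0.2121, 0.0023, -0.0014, 1.5735 , 0
```

move_arm(
  deltas=[0.01, 0, 0, 0, 0, 0.17, 0, 0.02, 0, 0, 0, 0, 0.34, 0, 0.03, 0, 0, 0, 0, 0.51, 0, 0.04, 0.005, 0.01, 0, 0, 0.68, 0, 0.05, 0.01, 0.02, 0, 0, 0.85, 0, 0.063, 0.013, 0.03, 0, 0, 1.02, 0, 0.063, 0.013, 0.04, 0, 0, 1.2, 0, 0.063, 0.013, 0.06, 0, 0, 1.38, 0, 0.063, 0.013, 0.08, 0, 0, 1.57, 0, 0.063, 0.013, 0.13, 0, 0, 1.573, 0, 0.063, 0.013, 0.18, 0, 0, 1.573, 0, 0.063, 0.013, 0.212, 0, 0, 1.573, 0],
)

```text
t: 27.95
tool_pos: [0.4784, 0.0448, 0.031]
orientation: [-3.13, -0.262, 0.005]
force: [0.3, 0.0, 0.7]
opening: 0.0001
gripper_force: 0.0
```

move_arm(
  deltas=[0.01, 0, 0, 0, 0, 0, 0, 0.02, 0, 0, 0, 0, 0, 0, 0.03, 0, 0, 0, 0, 0, 0, 0.03, 0, 0, 0, 0, 0, 0],
)

```text
t: 28.45
tool_pos: [0.5109, 0.0493, 0.0353]
orientation: [3.131, 0.26, 0.005]
force: [-0.5, 0.2, 0.2]
opening: 0.0007
gripper_force: 0.0
```

move_arm(
  deltas=[0.002, 0, 0, 0, 0, 0, 0, 0.004, 0, 0, 0, 0, 0, 0, 0.004, 0, 0, 0, 0, 0, 0],
)

```text
t: 28.82
tool_pos: [0.5126, 0.0497, 0.0337]
orientation: [3.131, 0.26, 0.0]
force: [-0.8, -0.4, 0.0]
opening: 0.0007
gripper_force: 0.0
```

move_arm(
  deltas=[0.002, 0, 0, 0, 0, 0, 0, 0.004, 0, 0, 0, 0, 0, 0, 0.004, 0, 0, 0, 0, 0, 0],
)

```text
t: 29.2
tool_pos: [0.5168, 0.0505, 0.0337]
orientation: [-3.131, -0.26, -0.0]
force: [0.5, -0.2, -0.4]
opening: 0.0007
gripper_force: 0.0
```

move_arm(
  deltas=[0.0015, 0, 0, 0, 0, 0, 0, 0.003, 0, 0, 0, 0, 0, 0, 0.003, 0, 0, 0, 0, 0, 0],
)

```text
t: 29.58
tool_pos: [0.5197, 0.051, 0.0337]
orientation: [3.131, 0.26, 0.0]
force: [-0.0, -0.3, 0.3]
opening: 0.0005
gripper_force: 0.0
```

move_arm(
  deltas=[0.001, 0, 0, 0, 0, 0, 0, 0.002, 0, 0, 0, 0, 0, 0, 0.002, 0, 0, 0, 0, 0, 0],
)

```text
t: 29.95
tool_pos: [0.5207, 0.0512, 0.0334]
orientation: [3.131, 0.26, -0.003]
force: [-4.4, -1.0, 4.1]
opening: 0.0005
gripper_force: 2.5
```

move_arm(
  deltas=[0.001, 0, 0, 0, 0, 0, 0, 0.001, 0, 0, 0, 0, 0, 0],
)

```text
t: 30.2
tool_pos: [0.5207, 0.0512, 0.0333]
orientation: [3.131, 0.26, -0.006]
force: [-10.3, -2.1, 7.8]
opening: 0.0006
gripper_force: 5.2
```

move_arm(
  deltas=[0.001, 0, 0, 0, 0, 0, 0, 0.001, 0, 0, 0, 0, 0, 0],
)

```text
t: 30.45
tool_pos: [0.5207, 0.0512, 0.0332]
orientation: [3.13, 0.26, -0.01]
force: [-14.9, -2.3, 12.5]
opening: 0.0005
gripper_force: 7.9
```

move_arm(
  deltas=[0.001, 0, 0, 0, 0, 0, 0, 0.001, 0, 0, 0, 0, 0, 0],
)

```text
t: 30.7
tool_pos: [0.5207, 0.0512, 0.0331]
orientation: [3.13, 0.26, -0.013]
force: [-20.1, -3.9, 18.1]
opening: 0.0001
gripper_force: 10.8
```

move_arm(
  deltas=[-0.005, 0, 0, 0, 0, 0, 0, -0.02, 0, 0, 0, 0, 0, 0, -0.05, 0, -0.01, 0, 0, 0, 0, -0.06, 0, -0.06, 0, 0, 0, 0, -0.06, 0, -0.11, 0, 0, 0, 0, -0.06, 0, -0.15, 0, 0, 0, 0, -0.06, 0, -0.15, 0, 0, 0, 0, -0.06, 0, -0.15, 0, 0, 0, 0],
)

```text
t: 31.7
tool_pos: [0.4652, 0.0419, 0.1832]
orientation: [-3.131, -0.26, -0.0]
force: [-0.1, 0.7, -0.6]
opening: 0.0009
gripper_force: 0.0
```

```bash
python3 - <<'E'
from h import *
for c in ['scene','side']:
    pic,P=cloud(c)
    q=fit_tray(pic,P,zr=(.05,.08),box=(.4,.72,-.05,.22)); k=np.linalg.norm(q[:,:2]-[.668,-.082],axis=1)>.05; q=q[k]
    t=q[(q[:,2]>.062)]; ce,sz,b=rect(q); print(c,len(q),w2d(ce).round(4),np.round(sz,4),np.median(t[:,2]).round(4),[w2d(x).round(4).tolist() for x in b])
print(robot.close_job())
E
```

```text
scene 1573 [-0.0592 -0.0831] [0.1081 0.1722] 0.065 [[-0.1136, 0.0028], [-0.113, -0.1694], [-0.0049, -0.169], [-0.0055, 0.0032]]
side 1044 [-0.0587 -0.08  ] [0.1085 0.1672] 0.0655 [[-0.1133, 0.0034], [-0.1126, -0.1638], [-0.0041, -0.1634], [-0.0048, 0.0039]]
the job is handed in; nothing more can be done
None
```

I docked the tray against the fence and lug, seated the cover level on it and handed the job in at about 32 s, but one push at 11.8 s read 81 N at the wrist and may have passed the 60 N ramming limit; no verdict came back.

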